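# Tilt the footed strap out of the slotted bin

### The arm

A 6-joint arm with a two-finger parallel gripper is mounted at the origin on the work surface. World frame = base frame: x ahead of the robot, y to its left, z up, the work surface at z = 0. Lengths are in mm, angles in degrees, forces in N, time in s.
With the tool pointing down it reaches from about 300 to 850 mm from the base axis. Payload 4.2 kg.
Tool frame: the origin (TCP) lies midway between the tips of the shut fingers; the grasp point (between the pads) lies 19 mm behind it; z points along the fingers, y is the line along which they close (so a half turn about z gives the same grasp; the last joint's range is limited). The gripper opens to 91 mm and grips with 3 to 60 N. Pads are 32 mm wide; open, the fingers measure 118 mm over their backs; the gripper's body (76 mm by 178 mm) begins 60 mm behind the grasp point.
Start: joints at [-70.359, 18.312, 89.639, -0, 72.044, -1.146], TCP at [204.068, -537.587, 213.976] pointing down, gripper open.
Joint ranges: [-177.97, 177.97], [-48.28, 115.42], [12.27, 149.76], [-77.06, 257.06], [2.81, 150.46], [-146.56, 146.56]. Speed limits (degrees/s): [147.25, 147.25, 180, 180, 180, 180].

### API

Orientations are given as [roll, pitch, yaw] about the fixed x, y, z axes, in that order (R = Rz(yaw) Ry(pitch) Rx(roll)).
In Python, from workcell import env, readout, job, grab_frame, camera_model gives the robot as it stands (env), with the cameras as plain functions, the readings (readout) and the job (job).
- The arm moves only by the shell command python3 drive.py [OPENING] [FORCE], which reads ROWS from standard input. ROWS is a JSON list of rows, 1 to 8 of them, each an object with the fields trans (a list: dx, dy, dz in shares of the most that a row can go, 1 being 50 mm), rotvec (a list: a rotation vector rx, ry, rz in degrees); a field left out counts as zero; each row shifts and turns the commanded pose from where the row before left it, along the tool's axes as they then stand; what a row does not reach is not made up. A row lasts 1/10 s, in which the tool goes at most 50 mm and 8.59 degrees, less where a joint would pass 70% of its speed; a pose out of reach is approached as far as the arm can. OPENING is the finger opening in mm, set as the command begins (- or left out keeps the last). The fingers move at their own pace and stop on an object; FORCE is the grip in N (left out, the last holds). Time passes only in rows, so rows that do not move let the fingers close. It prints the time, the measured TCP pose, the force, the opening and the grip force at its end. Input that does not fit is refused with a message, and nothing moves.
- readout.state(): the state, without advancing time (a new reading comes with each control period).
- grab_frame(name): name is "scene" or "top" or "wrist"; returns the picture (384x512x3 uint8, blue, green, red); there is no depth.
- camera_model(name): a dict with "fx", "fy", "cx", "cy" (pixels), "D" ([k1, k2, p1, p2, k3] as OpenCV has them; the pictures are not rectified), "T" (4x4, takes a point from camera to world coordinates). Camera axes: x right, y up, looking along -z (the intrinsics and any distortion apply to the point x, -y, -z); pixel columns grow to the right and rows downward; lengths in mm; the calibration is good to about 2 mm. A picture is of the moment at which its call begins: read the wrist's pose just before it. camera_model takes no time and is no camera call; for the wrist camera it gives the pose at the moment of the call.
- job.job_done(): hands the job in; it is judged then, once.
The state is a dict: "time_s": time; "qpos": joint angles; "qvel": joint speeds; "effort": joint torques, N m; "ee_pos": TCP position; "ee_rot": TCP orientation; "force": force on the tool from outside, world axes, zero at the start; "torque": the same for the moment, N m; "gripper_width": finger opening in mm; "gripper_force": force on a finger pad.
Only numpy, scipy, OpenCV 4.12 (cv2) and the standard library are available. Lean on these libraries where they do the work, as an engineer would, in place of code of your own. Each camera call takes 0.05 s, during which the arm holds its last target. There are 200 camera calls.

### The job

Take the wider, round-nosed strap out of the slotted bin through its slot: it has a foot bent down at its inner end, so tilt it level to lift the foot over the sill, then draw it out. Lay it in the empty compartment of the tray, wholly inside with its foot down or on its side, and leave the narrow plain bar in its slot.

Things in the scene. Friction and masses are not known exactly. Their poses are not given: they have to be found in the camera images.
- bin: Fixed sheet-metal bin, 140 (x) x 180 (y) x 128 (z) mm, 4 mm walls and floor; origin under its centre, z up. The wall on its -x side has two upright slots, closed at top and bottom; which one holds the strap varies. Three wires across its open top (along y at x = -35, 0, 35 mm, undersides 121 mm up) keep parts from being lifted out, so they leave only through the slots.
- slot_a (a point): centre of the slot at (-70, 40, 90) mm in the bin's frame, on the wall's outer face. Slot 36 mm wide, from a sill 65 mm above the table to a lintel at 115 mm
- slot_b (a point): centre of the other, equal slot, at (-70, -40, 90) mm in the bin's frame
- strap: Loose aluminium strap (90 to 180 g): flat bar 200 (x) x 24 (y) x 8 (z) mm, origin at the bar's middle; round nose at its -x end; at its +x end a foot bent down to z = -28 mm, 8 mm thick. It starts with the foot on the bin's floor and the bar leaning on a sill, nose 19 degrees up and 70 mm outside. Held level, its middle 102 mm above the table, it passes the slot with 9 mm to spare above and below.
- strap_nose (a point): tip of the strap's rounded outer end: (-100, 0, 0) mm in the strap's frame
- strap_foot (a point): middle of the lower end of the strap's foot: (96, 0, -28) mm in the strap's frame
- plain_bar: Loose straight dark steel bar, 184 x 12 x 8 mm, square ends, no foot, leaning in the other slot with its outer end about 33 degrees up; origin at its middle, x along it towards its inner end. To be left where it is.
- tray: Fixed open sheet-metal tray, 260 (x) x 216 (y) x 28 (z) mm; origin under its centre, z up; 4 mm walls and floor. A 4 mm divider, 26 mm high, along x at y = 0 makes two compartments 252 x 102 mm: the empty one lies on the +y side (centre y = +53 mm), the other holds three loose sockets up to 45 mm tall.

How it is judged (in metres and radians):
On the way:
1. the strap is wholly out of the bin through the slot: its foot is more than 5 mm beyond the slotted wall's outer face (x of strap_foot in the frame of bin below -0.079 m), for 0.1 s.
At the end, for the whole second after the job is handed in: The strap's nose tip and foot end both lie within the tray's empty (+y) compartment, the nose tip under 25 mm and the foot end under 45 mm above the tray's underside, the strap at rest (under 20 mm/s), and the plain bar within 30 mm of where it started (x of strap_nose in the frame of tray between -0.13 and 0.13 m and y of strap_nose in the frame of tray between 0.004 and 0.104 m and z of strap_nose in the frame of tray below 0.025 m and x of strap_foot in the frame of tray between -0.13 and 0.13 m and y of strap_foot in the frame of tray between 0.004 and 0.104 m and z of strap_foot in the frame of tray below 0.045 m and linear speed of strap below 0.02 m/s and distance of plain_bar from where it was at the start of the episode below 0.03 m); the robot touches nothing.
It fails at once if the plain bar is moved 30 mm or more from where it started (distance of plain_bar from where it was at the start of the episode above 0.03 m).
It also fails if it takes over 42 s, if anything falls off the work surface, if the arm or the gripper's body presses on something with over 40 N, if the wrist force passes 120 N, or if a joint passes its speed limit or range.

## Working session

There is one attempt and no reset: what is moved stays moved. The work goes in short steps, Python scripts to look and compute and a shell command to move; the robot and the scene stay as the last step left them, time stands still between calls to the robot, and variables do not carry over. Pictures are saved under pics/ and viewed, at most 10 in all, crops included, and the job is handed in when it is done.

```bash
ls; mkdir -p pics; python3 - <<'E'
from workcell import env, readout, job, grab_frame, camera_model
import cv2,numpy as np
for n in("scene","top"):
    cv2.imwrite(f"pics/{n}0.png",grab_frame(n)); m=camera_model(n); print(n,m["fx"],m["D"],np.round(m["T"],3).tolist())
s=readout.state();print(s)
E
```

```text
drive.py
pics
workcell.py
scene 387.9869070207368 [-0.11433567  0.          0.          0.          0.        ] [[-0.48, -0.683, 0.55, 1087.257], [0.877, -0.387, 0.286, 338.605], [0.018, 0.62, 0.785, 865.255], [0.0, 0.0, 0.0, 1.0]]
top 408.40658043192656 [0.0129348 0.        0.        0.        0.       ] [[-0.089, 0.973, -0.212, 370.272], [-0.996, -0.088, 0.018, 47.921], [-0.001, 0.213, 0.977, 866.248], [0.0, 0.0, 0.0, 1.0]]
{'time_s': 0.1, 'qpos': array([-7.03596101e+01,  1.83483593e+01,  8.96984156e+01,  9.22352892e-05,
        7.20426319e+01, -1.14587727e+00]), 'qvel': array([ 0.10694404, -0.13268726, -0.22030998,  0.15511679, -0.05392024,
        0.09023747]), 'effort': array([-2.18477949e-04, -4.13332164e+01, -2.32508540e+01,  7.27768033e-02,
        4.21354047e-02, -6.66000460e-05]), 'ee_pos': array([ 203.91287073, -537.16301923,  213.20729863]), 'ee_rot': array([-1.79910613e+02, -1.87563598e-03,  2.07862372e+01]), 'force': array([1.3044242 , 0.08889626, 0.57637844]), 'torque': array([ 0.00961794, -0.06083426,  0.04801431]), 'gripper_force': 0.0, 'gripper_width': 91.4678338404811}
```

View pics/scene0.png

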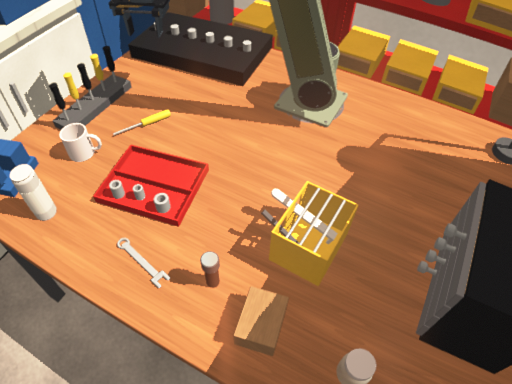

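View pics/top0.png

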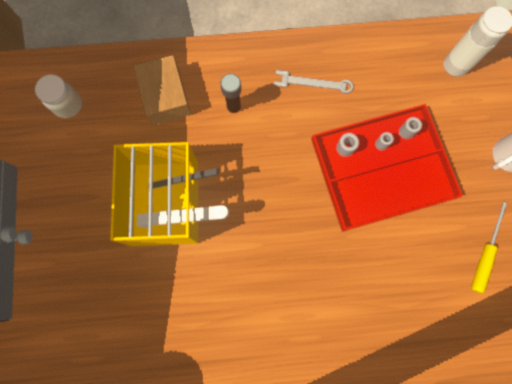

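```bash
cat > h.py <<'E'
import numpy as np,cv2
from workcell import env, readout, job, grab_frame, camera_model
def ray(n,uv,M=None):
    m=M or camera_model(n); K=np.array([[m["fx"],0,m["cx"]],[0,m["fy"],m["cy"]],[0,0,1]])
    p=cv2.undistortPoints(np.array([[uv]],float),K,np.array(m["D"]))[0,0]
    T=np.array(m["T"]); return T[:3,3],T[:3,:3]@np.array([p[0],-p[1],-1])
def plane(n,uv,z,M=None):
    o,d=ray(n,uv,M); return o+d*(z-o[2])/d[2]
def tri(a,uva,b,uvb):
    o1,d1=ray(a,uva);o2,d2=ray(b,uvb)
    s=np.linalg.lstsq(np.c_[d1,-d2],o2-o1,rcond=None)[0]; p=o1+s[0]*d1;q=o2+s[1]*d2
    return (p+q)/2,np.linalg.norm(p-q)
E
python3 - <<'E'
import cv2,numpy as np
t=cv2.imread("pics/top0.png");s=cv2.imread("pics/scene0.png")
cv2.imwrite("pics/c1.png",cv2.resize(t[130:255,100:260],None,fx=4.8,fy=4.8,interpolation=cv2.INTER_CUBIC))
cv2.imwrite("pics/c2.png",cv2.resize(s[175:290,250:370],None,fx=5,fy=5,interpolation=cv2.INTER_CUBIC))
for n,i in(("top",t),("scene",s)):
    h=cv2.cvtColor(i,cv2.COLOR_BGR2HSV)
    m=((h[...,0]<6)|(h[...,0]>174))&(h[...,1]>200)&(h[...,2]>100)
    m=cv2.morphologyEx(m.astype(np.uint8),cv2.MORPH_CLOSE,np.ones((5,5)))
    if n=="scene": m[:140]=0
    c=max(cv2.findContours(m,0,2)[0],key=cv2.contourArea)
    print(n,cv2.contourArea(c),cv2.approxPolyDP(cv2.convexHull(c),4,True)[:,0].tolist())
E
```

```text
top 11822.0 [[424, 105], [461, 194], [342, 229], [313, 136]]
scene 4242.5 [[202, 177], [178, 225], [94, 197], [131, 145], [198, 162]]
```

View pics/c1.png

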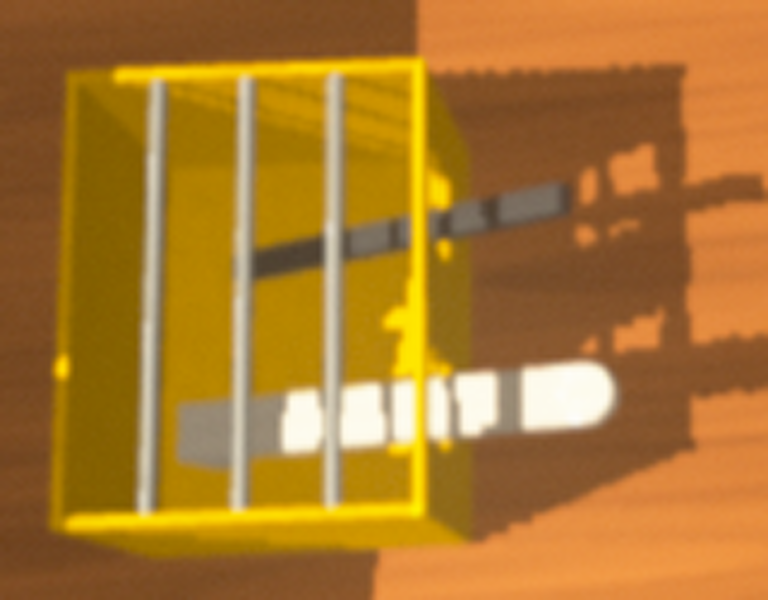

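View pics/c2.png

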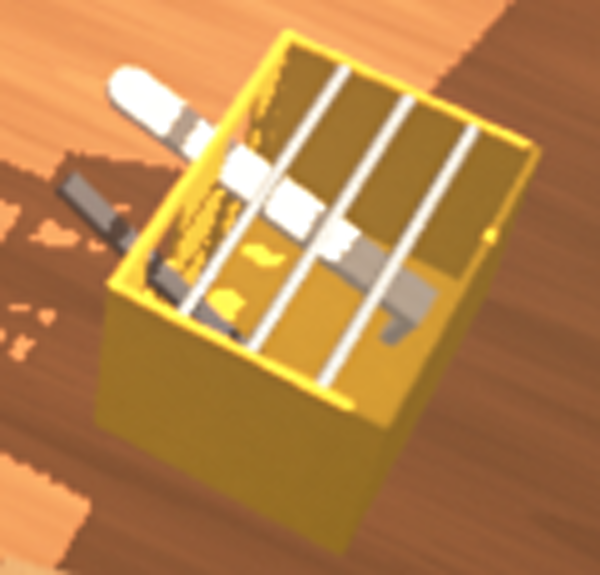

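```bash
python3 - <<'E'
from h import *
np.set_printoptions(precision=1,suppress=True)
T=lambda u,v:((u+.5)/4.8-.5+100,(v+.5)/4.8-.5+130)
S=lambda u,v:((u+.5)/5-.5+250,(v+.5)/5-.5+175)
tb=[(67,71),(424,58),(426,518),(52,530)];sb=[(389,428),(108,285),(289,30),(540,149)]
for a,b in zip(tb,sb): print("bin",plane("top",T(*a),128),plane("scene",S(*b),128),tri("top",T(*a),"scene",S(*b)))
print("nose",tri("top",T(616,394),"scene",S(111,79)), "end",tri("top",T(178,435),"scene",S(426,315)))
for z in(88,93,98): print(plane("top",T(616,394),z),plane("scene",S(111,79),z))
print("foot/inner end top z~37", plane("top",T(178,435),37))
print("bar",tri("top",T(566,197),"scene",S(68,182)))
for p in[[424,105],[461,194],[342,229],[313,136]]: print("tray",plane("top",p,28))
for p in [[178,225],[94,197],[131,145],[206,166]]: print("tray s",plane("scene",p,28))
E
```

```text
bin [648.3 297.8 128. ] [646.4 297.1 128. ] (array([647.6, 297.2, 130. ]), np.float64(0.014393527227777812))
bin [641.2 157.2 128. ] [640.2 157.2 128. ] (array([640.8, 157.2, 128.9]), np.float64(0.3008744912748267))
bin [459.2 166.2 128. ] [460.  167.5 128. ] (array([459.2, 166.8, 126.8]), np.float64(0.9582784177547219))
bin [467.4 306.1 128. ] [468.8 304.4 128. ] (array([467.8, 305.3, 127.5]), np.float64(2.0608834717497158))
nose (array([506.2,  93.2,  93.2]), np.float64(0.7837686941420918)) end (array([516.8, 284.8,  29.7]), np.float64(2.8285120632803515))
[507.   93.9  88. ] [502.4  91.2  88. ]
[506.1  93.6  93. ] [506.2  92.8  93. ]
[505.2  93.3  98. ] [510.   94.4  98. ]
foot/inner end top z~37 [515.  284.1  37. ]
bar (array([584.8, 107.5, 107.5]), np.float64(1.6870154429196362))
tray [ 715.9 -349.3   28. ]
tray [ 511.4 -391.1   28. ]
tray [ 460.5 -133.9   28. ]
tray [666.6 -98.3  28. ]
tray s [680.6 -87.5  28. ]
tray s [ 720.8 -345.9   28. ]
tray s [ 510.2 -388.1   28. ]
tray s [ 470.2 -137.2   28. ]
```

The rows are not in the units I measure in: shifts go in shares of 50 mm. I convert before sending: 26 mm is 0.52, -25.5 mm is -0.51.

```bash
echo '[{"trans": [0.52, -0.51, 0]}, {"trans": [0.52, -0.51, 0]}, {"trans": [0.52, -0.51, 0]}, {"trans": [0.52, -0.51, 0]}, {"trans": [0.52, -0.51, 0]}, {"trans": [0.52, -0.51, 0]}, {"trans": [0.52, -0.51, 0]}, {"trans": [0.52, -0.51, 0]}]' | python3 drive.py 50
echo '[{"trans": [0.52, -0.51, 0]}, {"trans": [0.52, -0.51, 0]}, {"trans": [0.52, -0.51, 0]}, {"trans": [0.52, -0.51, 0]}, {"trans": [0.52, -0.51, 0]}, {"trans": [0.52, -0.51, 0]}, {"trans": [0.52, -0.51, 0]}, {"trans": [0.52, -0.51, 0]}]' | python3 drive.py
echo '[{"trans": [0.52, -0.51, 0]}, {"trans": [0.52, -0.51, 0]}, {"trans": [0.52, -0.51, 0]}, {"trans": [0.52, -0.51, 0]}, {"rotvec": [0, 0, -8.3]}, {"rotvec": [0, 0, -8.3]}, {"rotvec": [0, 0, -8.3]}, {"rotvec": [0, 0, -8.3]}]' | python3 drive.py
echo '[{"rotvec": [0, 0, -8.3]}, {"rotvec": [0, 0, -8.2]}, {"rotvec": [0, 0, -8.2]}, {"rotvec": [0, 0, -8.2]}, {}, {}]' | python3 drive.py
```

```text
time_s: 0.9
ee_pos: [326.3, -271.5, 213.7]
ee_rot: [-180.0, 0.0, 20.8]
force: [0.7, 0.2, -0.3]
gripper_width: 49.9
gripper_force: 0.0
time_s: 1.7
ee_pos: [448.3, -7.0, 213.7]
ee_rot: [180.0, 0.0, 20.8]
force: [0.1, -0.3, 0.0]
gripper_width: 50.3
gripper_force: 0.0
time_s: 2.5
ee_pos: [508.9, 123.9, 213.4]
ee_rot: [-180.0, 0.1, 54.4]
force: [0.0, -0.4, 0.3]
gripper_width: 49.8
gripper_force: 0.0
time_s: 3.1
ee_pos: [509.1, 123.7, 213.7]
ee_rot: [-180.0, 0.0, 86.7]
force: [-0.0, -0.0, -0.1]
gripper_width: 50.1
gripper_force: 0.0
```

Converted, -1 mm is -0.02, 1 mm is 0.02.

```bash
echo '[{"trans": [0.02, -0.02, 0.5]}, {"trans": [0, 0, 0.5]}, {"trans": [0, 0, 0.4]}, {}]' | python3 drive.py
python3 - <<'E'
from h import *
cv2.imwrite("pics/w1.png",grab_frame("wrist"))
m=camera_model("wrist");T=np.array(m["T"]);K=np.array([[m["fx"],0,m["cx"]],[0,m["fy"],m["cy"]],[0,0,1]])
F=np.diag([1,-1,-1.])
R=F@T[:3,:3].T
for p in[(506.2,93.2,93.2),(507.8,124.4,82.5),tuple(readout.state()["ee_pos"])]:
    c=R@(np.array(p)-T[:3,3]);print(cv2.projectPoints(np.array([c]),np.zeros(3),np.zeros(3),K,np.array(m["D"]))[0].round(1))
E
```

```text
time_s: 3.5
ee_pos: [506.2, 124.3, 141.3]
ee_rot: [-179.7, 0.1, 86.8]
force: [-0.3, -0.6, 0.2]
gripper_width: 50.3
gripper_force: 0.0
[[[257.  244.5]]]
[[[256.9 204.7]]]
[[[256.3 236.3]]]
```

View pics/w1.png

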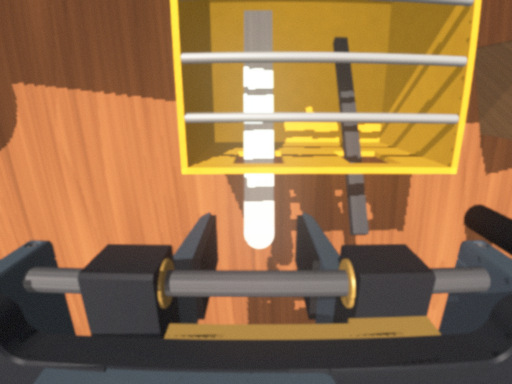

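The strap's nose sits at about (259, 247), close to the predicted (257, 245), and is centred between the fingers. The plain bar ends at (360, 232), clear of them. Descending and gripping.

```bash
echo '[{"trans": [0, 0, 0.5]}, {"trans": [0, 0, 0.5]}, {"trans": [0, 0, 0.3]}, {"trans": [0, 0, 0.16]}, {}]' | python3 drive.py
echo '[{}, {}, {}, {}, {}, {}]' | python3 drive.py 15 55
```

```text
time_s: 4.05
ee_pos: [508.5, 124.9, 71.1]
ee_rot: [-180.0, 0.0, 86.8]
force: [0.5, 1.0, 0.3]
gripper_width: 50.2
gripper_force: 0.0
time_s: 4.65
ee_pos: [508.7, 124.9, 71.4]
ee_rot: [179.9, -0.0, 86.9]
force: [-1.2, -0.4, 3.4]
gripper_width: 23.3
gripper_force: 55.0
```

Converted, -4 mm is -0.08.

```bash
echo '[{"trans": [0, 0, -0.08], "rotvec": [0, 3.8, 0]}, {"trans": [0, 0, -0.08], "rotvec": [0, 3.8, 0]}, {"trans": [0, 0, -0.08], "rotvec": [0, 3.8, 0]}, {"trans": [0, 0, -0.08], "rotvec": [0, 3.8, 0]}, {"trans": [0, 0, -0.08], "rotvec": [0, 3.8, 0]}, {}, {}]' | python3 drive.py
python3 - <<'E'
from h import *
s=grab_frame("scene");t=grab_frame("top")
a=cv2.resize(s[165:295,250:370],None,fx=3.2,fy=3.2,interpolation=cv2.INTER_CUBIC)
b=cv2.resize(t[130:255,100:225],None,fx=3.2,fy=3.2,interpolation=cv2.INTER_CUBIC)
c=np.zeros((416,784,3),np.uint8);c[:,:384]=a;c[:400,384:]=b[:400,:400];cv2.imwrite("pics/l1.png",c)
E
```

```text
time_s: 5.35
ee_pos: [507.9, 121.7, 90.2]
ee_rot: [-179.9, -18.9, 86.8]
force: [0.5, -0.0, -1.2]
gripper_width: 23.8
gripper_force: 55.0
```

View pics/l1.png

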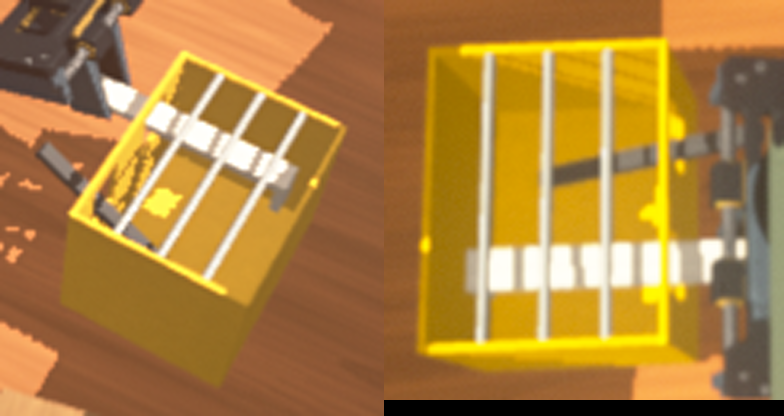

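The bar is lifted. In this picture its inner end is at about (290, 179) in the scene crop and (86, 270) in the top crop. Next I check that it is level.

```bash
python3 - <<'E'
from h import *
for s in[(287,180),(290,178),(294,176)]:
  print(tri("top",(84/3.2+99.7,270/3.2+129.7),"scene",(s[0]/3.2+249.7,s[1]/3.2+164.7)))
E
```

```text
(array([517.5221805 , 282.76081816, 104.22915282]), np.float64(4.1255880871291515))
(array([516.76375041, 283.24562681, 106.20220741]), np.float64(1.8577896923451507))
(array([515.88031069, 284.06832612, 108.24233352]), np.float64(1.142260017468845))
```

Converted, -16 mm is -0.32, -5.5 mm is -0.11.

```bash
echo '[{"trans": [-0.16, 0, -0.055]}, {"trans": [-0.24, 0, -0.0826]}, {"trans": [-0.32, 0, -0.11]}, {"trans": [-0.32, 0, -0.11]}]' | python3 drive.py
echo '[{"trans": [-0.32, 0, -0.11]}, {"trans": [-0.32, 0, -0.11]}, {"trans": [-0.32, 0, -0.11]}, {"trans": [-0.32, 0, -0.11]}, {"trans": [-0.32, 0, -0.11]}, {"trans": [-0.32, 0, -0.11]}, {"trans": [-0.32, 0, -0.11]}, {}]' | python3 drive.py
python3 - <<'E'
from h import *
s=grab_frame("scene");t=grab_frame("top")
c=np.zeros((384,800,3),np.uint8);c[:,:400]=s[:,30:430];c[:,400:]=t[:,90:490];cv2.imwrite("pics/d1.png",c)
E
```

```text
time_s: 5.85
ee_pos: [505.0, 66.2, 90.6]
ee_rot: [180.0, -19.0, 86.9]
force: [-0.3, 0.3, -2.5]
gripper_width: 23.1
gripper_force: 55.0
time_s: 6.65
ee_pos: [499.0, -53.3, 90.6]
ee_rot: [179.9, -18.9, 86.8]
force: [-0.0, 0.3, -0.9]
gripper_width: 23.7
gripper_force: 55.0
```

View pics/d1.png

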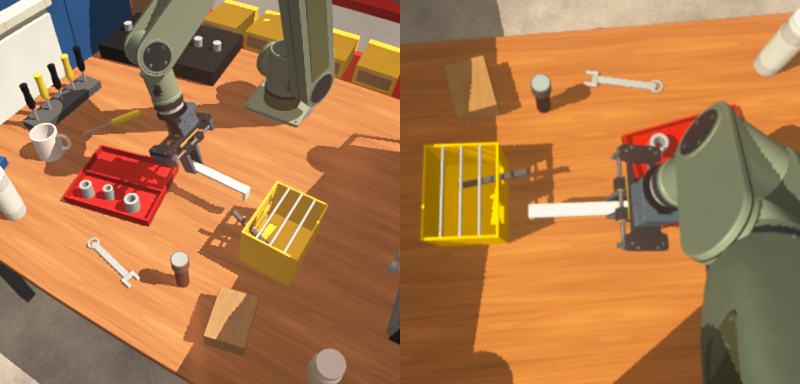

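The strap is clear of the bin: its inner end is at about (530, 211) in the top half, about 25 px from the wall. The plain bar is still leaning in its slot.

Converted, -24.3 mm is -0.486, -8.4 mm is -0.168.

```bash
echo '[{"trans": [-0.486, 0.13, -0.168]}, {"trans": [-0.486, 0.13, -0.168]}, {"trans": [-0.486, 0.13, -0.168]}, {"trans": [-0.486, 0.13, -0.168]}, {"trans": [-0.486, 0.13, -0.168]}, {"trans": [-0.486, 0.13, -0.168]}, {"trans": [-0.486, 0.13, -0.168]}, {"trans": [-0.486, 0.13, -0.168]}]' | python3 drive.py
echo '[{"trans": [-0.486, 0.13, -0.168]}, {"trans": [-0.486, 0.13, -0.168]}, {"rotvec": [2.3, 0, -6.7]}, {"rotvec": [2.3, 0, -6.7]}, {"rotvec": [0, 7, 0]}, {}, {}]' | python3 drive.py
python3 - <<'E'
from h import *
s=grab_frame("scene");t=grab_frame("top")
c=np.zeros((420,800,3),np.uint8);c[:,:400]=cv2.resize(s[120:260,70:203],(400,420));c[:,400:]=cv2.resize(t[90:258,300:460],(400,420));cv2.imwrite("pics/p1.png",c)
E
```

```text
time_s: 7.55
ee_pos: [539.8, -259.4, 90.8]
ee_rot: [-180.0, -19.0, 86.9]
force: [0.7, 0.7, -1.3]
gripper_width: 23.4
gripper_force: 55.0
time_s: 8.25
ee_pos: [549.5, -311.0, 90.0]
ee_rot: [-179.9, -26.0, 101.0]
force: [-0.6, 0.6, -1.2]
gripper_width: 23.7
gripper_force: 55.0
```

View pics/p1.png

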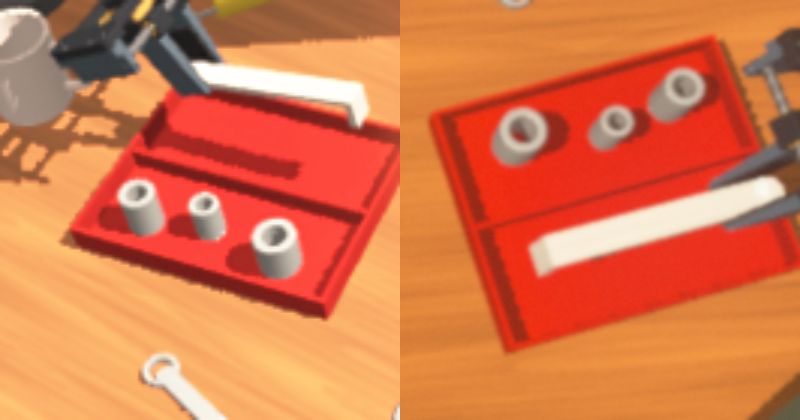

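The strap hangs level over the +y compartment and parallel to the divider, foot end at about (545, 257) in the top half. By geometry, nose and foot are at tray x of about ±99 and y of about 52. Lowering now.

Converted, 13.5 mm is 0.27, 9 mm is 0.18.

```bash
echo '[{"trans": [-0.132, 0, 0.27]}, {"trans": [-0.132, 0, 0.27]}, {"trans": [-0.132, 0, 0.27]}, {"trans": [-0.088, 0, 0.18]}, {"trans": [-0.088, 0, 0.18]}, {}, {}]' | python3 drive.py
echo '[{"trans": [-0.044, 0, 0.09]}, {"trans": [-0.044, 0, 0.09]}, {}, {}]' | python3 drive.py
```

```text
time_s: 9.05
ee_pos: [549.8, -311.4, 25.7]
ee_rot: [180.0, -26.0, 101.1]
force: [-0.8, 0.3, -1.2]
gripper_width: 23.4
gripper_force: 55.0
time_s: 9.45
ee_pos: [549.7, -311.3, 15.8]
ee_rot: [180.0, -26.0, 101.1]
force: [-0.1, -0.3, -1.9]
gripper_width: 23.2
gripper_force: 55.0
```

Release, then retreat back along the tool axis.

Converted, -30 mm is -0.6, -25 mm is -0.5.

```bash
echo '[{}, {}, {}, {}]' | python3 drive.py 48
echo '[{"trans": [0, 0, -0.2]}, {"trans": [0, 0, -0.3]}, {"trans": [0, 0, -0.5]}, {"trans": [0, 0, -0.6]}, {"trans": [0, 0, -0.6]}, {"trans": [0, 0, -0.6]}, {"trans": [0, 0, -0.6]}, {}]' | python3 drive.py
python3 - <<'E'
from h import *
s=grab_frame("scene");t=grab_frame("top")
c=np.zeros((420,800,3),np.uint8);c[:,:400]=cv2.resize(s[120:260,70:203],(400,420));c[:,400:]=cv2.resize(t[90:258,300:460],(400,420));cv2.imwrite("pics/r1.png",c)
cv2.imwrite("pics/bin2.png",t)
a=t[150:210,195:230].astype(int);b=cv2.imread("pics/top0.png")[150:210,195:230].astype(int);print(abs(a-b).max(2)[10:35].mean())
E
```

```text
time_s: 9.85
ee_pos: [549.8, -311.3, 16.0]
ee_rot: [180.0, -26.0, 101.1]
force: [-1.2, -0.6, 0.3]
gripper_width: 47.8
gripper_force: 0.0
time_s: 10.65
ee_pos: [565.4, -387.3, 173.2]
ee_rot: [179.6, -25.6, 101.1]
force: [0.5, -0.2, -0.5]
gripper_width: 48.0
gripper_force: 0.0
3.912
```

View pics/r1.png

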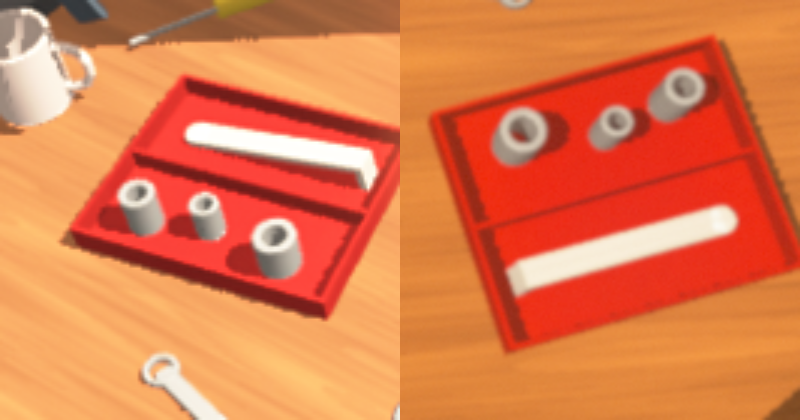

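The strap lies in the +y compartment, foot down, nose at (738, 220) and foot end at (515, 280) in the top half. I'll confirm the numbers before handing in.

```bash
python3 - <<'E'
from h import *
P=lambda u,v:((u-400)*.4+299.7,v*.4+89.7)
c=np.array([589.5,-242]);ux=np.array([-.191,.982]);uy=np.array([-.982,-.191])
for n,p,z in(("nose",(738,219),9),("end top",(517,277),36)):
    d=plane("top",P(*p),z)[:2]-c; print(n,d@ux,d@uy)
print(tri("top",P(738,219),"scene",(185/400*133+69.7,132/3+119.7)))
E
```

```text
nose -102.06666857674217 54.01532161143908
end top 104.74816074154151 52.942100521057036
(array([ 556.92017788, -354.49186337,    4.74254213]), np.float64(0.08855174909681986))
```

```bash
python3 -c "
from workcell import env, readout, job, grab_frame, camera_model
print(job.job_done())"
```

```text
the job is handed in; nothing more can be done
None
```

The strap came out through its slot and lies foot down inside the tray's empty compartment, the plain bar looks unmoved in its slot, and I handed the job in at about 10.8 s; no verdict was returned.

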